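Angle a profile past the post into its parking bay

ROBOT

A 6-joint arm with a two-finger parallel gripper is mounted at the origin on a cart in front of the work surface, level with it; the furniture and walls round the work are solid. World frame = base frame: x ahead of the robot, y to its left, z up, the work surface at z = 0. Lengths are in mm, angles in rad, forces in N, time in s.
With the tool pointing down it reaches from about 250 to 775 mm from the base axis. Payload 4 kg.
Tool frame: the origin (TCP) lies midway between the tips of the shut fingers; the grasp point (between the pads) lies 19 mm behind it; z points along the fingers, y is the line along which they close (so a half turn about z gives the same grasp; the last joint's range is limited). The gripper opens to 85 mm and grips with 20 to 120 N. Pads are 22 mm wide; open, the fingers measure 114 mm over their backs; the gripper's body (76 mm by 85 mm) begins 54 mm behind the grasp point. The pads swing forward as they close: fully open they stand 13 mm farther back than shut.
Start: joints at [1.239, 0.087, 1.371, -0, 1.684, -0.103], TCP at [124.753, 535.681, 231.341] pointing down, gripper open.
Joint ranges: [-3.1, 3.1], [-0.76, 2.03], [0.27, 2.55], [-1.08, 4.22], [0.17, 2.65], [-2.57, 2.57]. Speed limits (rad/s): [2.79, 2.79, 3.14, 3.14, 3.14, 3.14].

INTERFACE

Orientations are given as a unit quaternion [x, y, z, w].
In Python, from plant import r gives the robot as it stands.
- The arm moves only by the shell command python3 -m inch 'ROWS' [OPENING] [FORCE]. ROWS is JSON, a list of rows, each an object of numbers: "dx", "dy", "dz": the shift along the world's x, y, z in cm; "spin": the turn about the world's z in degrees. In form: [{"dx": .., "dy": .., "dz": .., "spin": ..}, ...]. A call has 1 to 10 rows; each row shifts and turns the commanded pose from where the row before left it; what a row does not reach is not made up. A row lasts 1/10 s, in which the tool goes at most 50 mm and 8.59 degrees, less where a joint would pass 70% of its speed; a pose out of reach is approached as far as the arm can. A call is refused whole if a number of a shift passes 5 or a number of a turn 8.59, either way. A call with a gripper value outside its range is refused whole. OPENING is the gripper's target within -1 to 1 (fully open at 1, half-way at 0, shut at -1), set as the call begins (- or left out, the last holds). The fingers move at their own pace and stop on an object; FORCE is the grip in N (left out, the last holds). Time passes only in rows, so rows that do not move let the fingers close. It gives the time, the measured TCP pose, the force, the opening and the grip force at its end, in the units of the state.
- r.state(): the state, without advancing time (a new reading comes with each control period).
- r.read_camera(name): name is "scene" or "side" or "wrist"; returns (picture, depth): 384x512x3 uint8, red, green, blue; 384x512 float32, mm along the optical axis (not along the pixel's ray), 0 where there is no reading.
- r.calibration(name): a dict with "mtx" (3x3 intrinsics, pixels), "R" (3x3) and "t" (3): a world point X has camera coordinates R X + t. Camera axes: x right, y down, z forward; pixel columns grow to the right and rows downward; lengths in mm; the calibration is good to about 2 mm. A picture is of the moment at which its call begins: read the wrist's pose just before it. calibration takes no time and is no camera call; for the wrist camera it gives the pose at the moment of the call.
- r.hand_in(): hands the job in; it is judged then, once.
Trained networks look in the newest picture that a camera, given by its name, has taken for a name from the list of things; names that differ only in an ending like _2 or _b are one class to them, and where a whole thing is asked for, a point or a joint stands for the part that bears it (a point fixed in the world has none). Each returns a list of dicts, best first, with "score" (0 to 1); they miss things now and then, are a little off and sometimes report something else, mostly with a low value. They report only what shows in the picture. A call takes as long as a camera call.
- r.look_for(camera, label): "bbox" ([left, top, right, bottom] as shares, 0 to 1, of the picture: columns of its width, rows of its height, round what is visible of it).
The state is a dict: "time": time; "q": joint angles; "dq": joint speeds; "joint_efforts": joint torques, N m; "tcp_pos": TCP position; "ee_rot": TCP orientation; "force": force on the tool from outside, world axes, zero at the start; "wrist_torque": the same for the moment, N m; "finger_gap": finger opening in mm; "grip_force": force on a finger pad.
Only numpy, scipy, OpenCV 4.12 (cv2) and the standard library are available. Lean on these libraries where they do the work, as an engineer would, in place of code of your own. Each camera call takes 0.05 s, during which the arm holds its last target. There are 200 camera calls.

TASK

Put the loose aluminium profile away in its parking bay, between the two end rails and behind the post, lying flat and flush along the back rail. The post blocks the straight way in, so push one end and then the other with the fingertips to angle it past: it must stay flat on the worktop the whole time and must not be pinched, lifted or rammed. Leave the other things where they stand and finish clear of everything.

Things in the scene. Friction and masses are not known exactly. Their poses are not given: they have to be found in the camera images.
- profile: loose slotted aluminium profile, straight square bar 240 mm long, 30x30 mm section, silver, 0.2 to 0.42 kg, lying in front of the bay. Origin: centre of its underside; y along its length, z up; ends alike. It slides with friction: pushed square on a long side near an end it turns, at mid-length it goes straight, on an end face it slides lengthwise.
- bay: fixed shallow U of three black rails, 14 mm thick, 26 mm high, on the worktop, open to the robot. Origin: foot of the middle of the back rail's front face; +x into the back rail, away from the robot; y along it. End rails run 45 mm to -x, inner faces at y = -155 and +155 mm. Home, the profile lies along y against the back rail, centre at x = -15 mm.
- post: fixed round steel post, 24 mm diameter, 45 mm high; origin on its axis at the worktop. In the bay's frame at x = -67 mm, y = 74 to 88 mm, left or right by turns: 55 mm from the back rail, about 223 mm from the farther end rail, less than the profile's length, so one end must go slanting in behind it first. The flush disc on the other side is no obstacle.
- slide_box: bystander, loose: small white carton 61x85x32 mm; origin at the centre of its underside; leave it alone
- cal_weight: bystander, loose: steel knob weight, 31 mm across, 49 mm high; origin at the centre of its underside; leave it alone
- petri_dish: bystander, loose: clear flat dish, 92 mm across, 16 mm high; origin at the centre of its underside; leave it alone
- amber_jar: bystander, loose: brown jar with black lid, 52 mm across, 66 mm high; origin at the centre of its underside; leave it alone
- vial: bystander, loose: small vial with black cap, 23 mm across, 52 mm high; origin at the centre of its underside; leave it alone
- dropper_bottle: bystander, loose: small bottle with black cap, 35 mm across, 70 mm high; origin at the centre of its underside; leave it alone

How it is judged:
By the outcome, as a careful person would: the job done as asked, in the order asked, and still so for the second after the job is handed in, with the robot touching nothing.
It also fails if it takes over 67 s, if anything falls off the work surface, if the arm or the gripper's body presses on something with over 40 N, if the wrist force passes 120 N, or if a joint passes its speed limit or range.

## Working session

There is one attempt and no reset: what is moved stays moved. The work goes in short steps, Python scripts to look and compute and a shell command to move; the robot and the scene stay as the last step left them, time stands still between calls to the robot, and variables do not carry over. Pictures are saved under pics/ and viewed, at most 10 in all, crops included, and the job is handed in when it is done.

```bash
mkdir -p pics; ls; python3 - <<'E'
from plant import r
import cv2,numpy as np
s=r.state();print(s['time'],s['tcp_pos'],s['ee_rot'],s['finger_gap'])
for c in ('scene','side'):
    p,d=r.read_camera(c)
    cv2.imwrite(f'pics/{c}0.png',p[:,:,::-1]); np.savez(f'{c}0.npz',p=p,d=d,**r.calibration(c))
    print(c,r.calibration(c))
    print([(l,[ (np.round(np.array(o['bbox'])*[512,384,512,384]).tolist(),round(o['score'],2)) for o in r.look_for(c,l)[:2]]) for l in ('profile','bay','post')])
E
```

```text
pics
0.0 [124.57173168 535.17410312 230.09750505] [ 1.14159672e-01  9.93461738e-01 -1.13229726e-03 -2.50065733e-04] 85.72624445570466
scene {'mtx': array([[467.62902542,   0.        , 253.11569989],
       [  0.        , 467.62902542, 182.35031379],
       [  0.        ,   0.        ,   1.        ]]), 'R': array([[ 0.89909914, -0.43754468,  0.01324364],
       [-0.31398552, -0.6656908 , -0.67695557],
       [ 0.30501448,  0.60449186, -0.73590472]]), 't': array([-500.00631919,  220.18092347, 1208.2855449 ])}
[('profile', [([215.0, 175.0, 263.0, 243.0], 0.93)]), ('bay', [([246.0, 146.0, 322.0, 231.0], 0.81)]), ('post', [])]
side {'mtx': array([[374.4291022 ,   0.        , 259.2548752 ],
       [  0.        , 374.4291022 , 205.89428889],
       [  0.        ,   0.        ,   1.        ]]), 'R': array([[-0.98463316, -0.17463073,  0.00128724],
       [-0.06251311,  0.34557048, -0.93630826],
       [ 0.16306336, -0.92200063, -0.35117686]]), 't': array([ 568.87409273,   80.28593494, 1030.17143077])}
[('profile', [([259.0, 169.0, 272.0, 189.0], 0.69), ([279.0, 198.0, 296.0, 235.0], 0.57)]), ('bay', [([215.0, 195.0, 255.0, 244.0], 0.72)]), ('post', [])]
```

```bash
python3 - <<'E'
import cv2
p=cv2.imread('pics/scene0.png')[100:300,130:397];cv2.imwrite('pics/sc.png',cv2.resize(p,(800,600),interpolation=cv2.INTER_CUBIC))
E
```

```text
(no output)
```

View pics/sc.png

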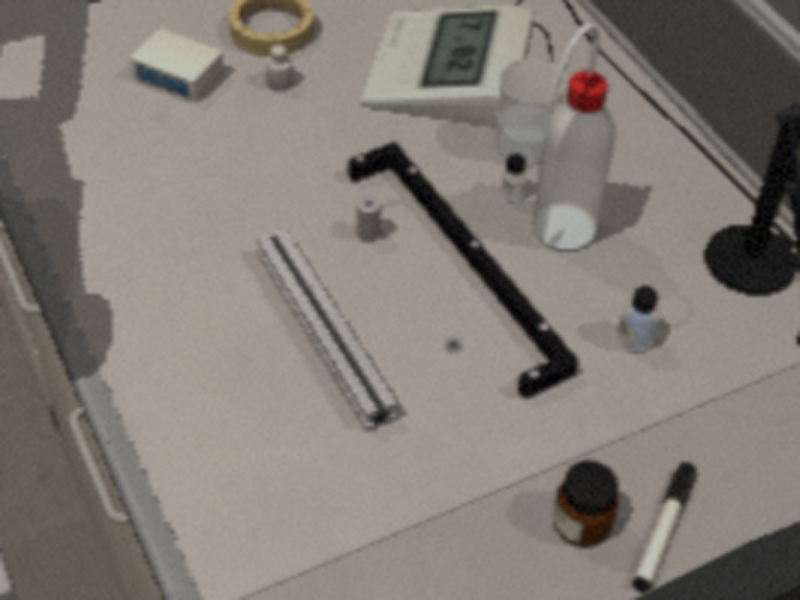

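The profile lies in front of the bay: its crop corners are about (270,235) and (385,420). The bay's back rail runs from (390,150) to (575,360). The post stands at (368,220), by the left end, and the disc is at (453,345). Next I fit all of these metrically.

```bash
cat > h.py <<'E'
import numpy as np,cv2
def world(f):
    z=np.load(f); p,d,K,R,t=(z[k] for k in ('p','d','mtx','R','t'))
    v,u=np.mgrid[:384,:512]
    c=np.stack([(u-K[0,2])/K[0,0]*d,(v-K[1,2])/K[1,1]*d,d],-1)
    W=(c-t)@R; W[d==0]=np.nan
    return p.astype(int),W
def rect(P): 
    (c,s,a)=cv2.minAreaRect(P[:,:2].astype(np.float32)); return np.round(c,1),np.round(s,1),round(a,1)
E
python3 - <<'E'
from h import *
for cam,box in (('scene',(125,260,200,335)),('side',None)):
    p,W=world(cam+'0.npz')
    x,y,z=W[...,0],W[...,1],W[...,2]
    v,u=np.mgrid[:384,:512]
    if box:
        b=box; m=(v>b[0])&(v<b[1])&(u>b[2])&(u<b[3]); T=W[m&(abs(z)<6)]; print('table z',np.nanmedian(T[:,2])); 
    else: m=(abs(x-B[0])<230)&(abs(y-B[1])<230)
    dark=p.sum(-1)<130
    # components of raised stuff
    k=(m&(z>12)&(z<75)).astype(np.uint8)
    n,L,st,_=cv2.connectedComponentsWithStats(k,connectivity=4)
    for i in range(1,n):
        if st[i,4]<25: continue
        P=W[L==i]; print(cam,i,st[i].tolist(),'zmax',np.percentile(P[:,2],95).round(1),'dark',dark[L==i].mean().round(2),rect(P))
    if box: B=np.nanmedian(W[m&(z>18)&(z<35)&dark],0); print(B)
E
```

```text
table z 0.1700634410185883
scene 2 [251, 126, 63, 41, 881] zmax 64.4 dark 0.03 (array([746.1, 170.3]), array([ 98.1, 237.3]), 20.8)
scene 3 [298, 126, 17, 8, 100] zmax 73.9 dark 0.0 (array([810.6, 143.5]), array([16. , 51.2]), 68.9)
scene 7 [246, 147, 78, 84, 771] zmax 29.1 dark 0.78 (array([647. ,  -8.3]), array([ 63.4, 341.5]), 3.4)
scene 9 [308, 160, 24, 22, 325] zmax 71.4 dark 0.0 (array([765. , -23.5]), array([37.8, 67.5]), 57.4)
scene 11 [249, 165, 8, 14, 92] zmax 47.3 dark 0.0 (array([587.9,  70.3]), array([23. , 21.3]), 64.5)
scene 12 [216, 176, 47, 65, 815] zmax 33.1 dark 0.01 (array([493.6, -28.3]), array([ 31.6, 243.1]), 1.2)
scene 15 [318, 253, 17, 7, 83] zmax 68.5 dark 0.83 (array([ 611. , -300.6]), array([20.7, 41.2]), 65.7)
[663.84297053 -38.09098667  25.13205408]
side 1 [210, 180, 11, 19, 162] zmax 69.7 dark 0.14 (array([ 756.5, -150.7]), array([34.9, 24. ]), 23.3)
side 2 [216, 193, 38, 47, 484] zmax 28.1 dark 0.76 (array([646.4,  -3.7]), array([ 58.8, 339.1]), 3.9)
side 4 [185, 194, 23, 29, 481] zmax 71.4 dark 0.05 (array([758.8,  34.4]), array([66.8, 84.1]), 22.6)
side 6 [280, 197, 16, 36, 358] zmax 31.9 dark 0.01 (array([493.1, -24.8]), array([ 29.8, 245.9]), 1.1)
side 8 [153, 208, 33, 23, 426] zmax 72.3 dark 0.0 (array([792.2, 163.3]), array([79.2, 85.4]), 19.9)
side 9 [247, 214, 8, 15, 110] zmax 46.2 dark 0.0 (array([589.1,  76. ]), array([19.7, 24.6]), 9.5)
```

```bash
cat >> h.py <<'E'
TH=np.radians(3.65); O=np.array([662.2,-5.0]); EX=np.array([np.cos(TH),np.sin(TH)]); EY=np.array([-EX[1],EX[0]])
def bay(P): Q=np.asarray(P)[...,:2]-O; return np.stack([Q@EX,Q@EY],-1)
def wor(b): return O+b[0]*EX+b[1]*EY
POST=bay([588.5,73])
def measure(cams=('scene','side'),tag='m'):
    from plant import r
    s=r.state(); t=bay(s['tcp_pos']); print('t',round(s['time'],2),'tcp',np.round(s['tcp_pos'],1),'bay',np.round(t,1),'F',np.round(s['force'],1))
    for c in cams:
        p,d=r.read_camera(c); np.savez(tag+c+'.npz',p=p,d=d,**r.calibration(c))
        p,W=world(tag+c+'.npz'); b=bay(W); z=W[...,2]
        m=(b[...,0]>-270)&(b[...,0]<2)&(b[...,1]>-300)&(b[...,1]<150)&(z>22)&(z<37)&(p.sum(-1)>150)
        m&=(np.linalg.norm(b-POST,axis=-1)>19)&~((np.linalg.norm(b-t,axis=-1)<40)&(z>34))
        n,L,st,_=cv2.connectedComponentsWithStats(m.astype(np.uint8),connectivity=8)
        if n<2: print(c,'none'); continue
        i=1+np.argmax(st[1:,4]); P=b[L==i]
        (cc,sz,a)=cv2.minAreaRect(P.astype(np.float32))
        if sz[0]>sz[1]: a-=90   # a: angle of short side from bay x
        print(c,st[i,4],'ctr',np.round(cc,1),'size',np.round(sz,1),'a(left end deeper +)',round(-a,1))
E
python3 - <<'E'
from h import *
from plant import r
print('post bay',POST); measure()
z=np.load('mscene.npz')
for l in ('petri_dish','amber_jar','vial','dropper_bottle','slide_box','cal_weight'):
  for c in ('scene','side'):
    p,W=world(f'm{c}.npz')
    for o in r.look_for(c,l)[:2]:
        q=(np.array(o['bbox'])*[512,384,512,384]).astype(int); P=W[q[1]:q[3]+1,q[0]:q[2]+1].reshape(-1,3)
        P=P[(P[:,2]>8)&(P[:,2]<90)]; print(l,c,round(o['score'],2),q.tolist(),np.round(np.median(P,0)) if len(P) else None)
E
```

```text
post bay [-68.58491131  82.53362915]
t 0.4 tcp [124.7 535.6 231.1] bay [-502.   573.7] F [-0.5  1.2  0.4]
scene 709 ctr [-169.6  -13. ] size [244.   32.4] a(left end deeper +) 2.5
side 330 ctr [-170.    -9.9] size [244.6  30.1] a(left end deeper +) 2.5
petri_dish scene 0.88 [218, 309, 258, 354] [ 345. -363.   17.]
petri_dish side 0.67 [323, 181, 349, 189] [ 348. -344.   17.]
petri_dish side 0.58 [214, 253, 229, 283] [599. 339.  28.]
amber_jar scene 0.83 [316, 255, 335, 283] [ 598. -323.   55.]
amber_jar scene 0.46 [216, 310, 259, 355] [ 346. -363.   17.]
amber_jar side 0.77 [260, 171, 274, 189] [ 603. -292.   38.]
amber_jar side 0.36 [325, 181, 350, 189] [ 347. -344.   17.]
vial scene 0.52 [297, 150, 304, 168] [747.  53.  34.]
vial side 0.52 [189, 206, 205, 225] [750.  55.  29.]
dropper_bottle scene 0.64 [338, 194, 348, 218] [ 753. -169.   46.]
dropper_bottle side 0.73 [210, 182, 221, 202] [ 756. -148.   37.]
slide_box scene 0.72 [173, 109, 206, 133] [500. 377.  30.]
slide_box side 0.81 [240, 271, 285, 314] [500. 407.  32.]
cal_weight scene 0.59 [217, 309, 258, 354] [ 345. -363.   17.]
cal_weight scene 0.53 [217, 117, 228, 129] [599. 319.  31.]
cal_weight side 0.56 [215, 257, 229, 278] [599. 338.  30.]
```

```bash
python3 - <<'E'
import cv2
p=cv2.imread('pics/side0.png')[100:350,130:463];cv2.imwrite('pics/si.png',cv2.resize(p,(799,600),interpolation=cv2.INTER_CUBIC))
E
```

```text
(no output)
```

View pics/si.png

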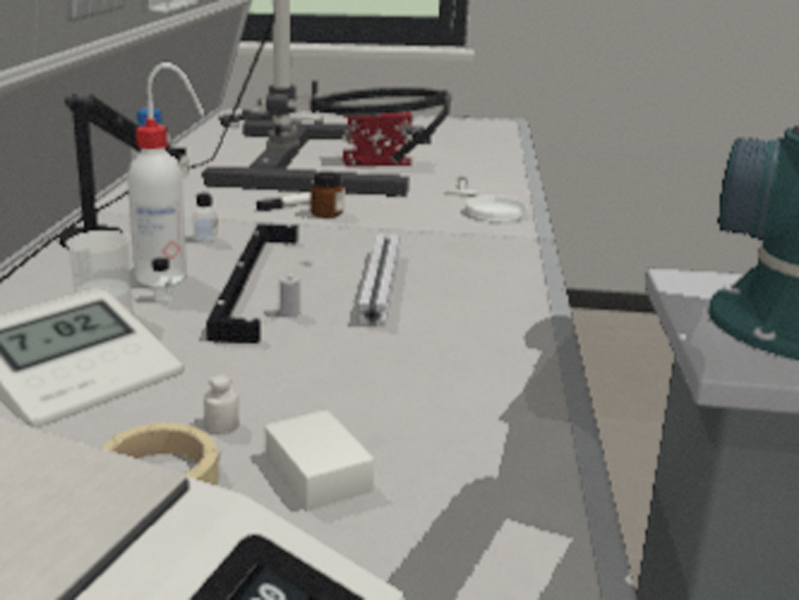

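Both cameras agree on the fits. The work area is clear, and the jar (600,-307) and dish (347,-353) are outside the path. I start above the left end face.

```bash
python3 -m inch '[{"dx":3,"dy":-3.2,"spin":2.4},{"dx":3,"dy":-3.2,"spin":2.4},{"dx":3,"dy":-3.2,"spin":2.4},{"dx":3,"dy":-3.2,"spin":2.4},{"dx":3,"dy":-3.2,"spin":2.4},{"dx":3,"dy":-3.2,"spin":2.4},{"dx":3,"dy":-3.2},{"dx":3,"dy":-3.2},{"dx":3,"dy":-3.2},{"dx":3,"dy":-3.2}]' -1 30
python3 -m inch '[{"dx":3,"dy":-3},{"dx":3.6,"dy":-3.2},{"dz":-4},{"dz":-4},{"dz":-4},{"dz":-3},{},{}]'
```

```text
invalid input
invalid input
```

```bash
python3 -m inch '[{"dx":3,"dy":-3.2,"dz":0,"spin":2.4},{"dx":3,"dy":-3.2,"dz":0,"spin":2.4},{"dx":3,"dy":-3.2,"dz":0,"spin":2.4},{"dx":3,"dy":-3.2,"dz":0,"spin":2.4},{"dx":3,"dy":-3.2,"dz":0,"spin":2.4},{"dx":3,"dy":-3.2,"dz":0,"spin":2.4},{"dx":3,"dy":-3.2,"dz":0,"spin":0}]' -1 30
```

```text
time: 1.8
tcp_pos: [335.7, 310.3, 231.6]
ee_rot: [-0.012, 1.0, 0.0, 0.0]
force: [0.2, 0.1, -0.0]
finger_gap: -0.2
grip_force: 0.0
```

```bash
python3 -m inch '[{"dx":3,"dy":-3.2,"dz":-2,"spin":0},{"dx":3,"dy":-3.2,"dz":-2,"spin":0},{"dx":3,"dy":-3.2,"dz":-2,"spin":0},{"dx":3,"dy":-3.2,"dz":-2,"spin":0},{"dx":3.5,"dy":-3.4,"dz":-1.6,"spin":0},{"dx":0,"dy":0,"dz":-4,"spin":0},{"dx":0,"dy":0,"dz":-4,"spin":0},{"dx":0,"dy":0,"dz":-3,"spin":0},{"dx":0,"dy":0,"dz":-1.3,"spin":0},{"dx":0,"dy":0,"dz":0,"spin":0}]'
```

```text
time: 2.8
tcp_pos: [487.2, 150.3, 10.8]
ee_rot: [-0.011, 1.0, -0.0, -0.002]
force: [-0.1, 0.3, 0.9]
finger_gap: -0.2
grip_force: 0.0
```

```bash
python3 -m inch '[{"dx":0.4,"dy":-1.5,"dz":0,"spin":0},{"dx":0,"dy":-1.2,"dz":0,"spin":0},{"dx":0,"dy":-0.6,"dz":0,"spin":0},{"dx":0,"dy":-0.6,"dz":0,"spin":0},{"dx":0,"dy":-0.6,"dz":0,"spin":0},{"dx":0,"dy":-0.6,"dz":0,"spin":0},{"dx":0,"dy":-0.6,"dz":0,"spin":0},{"dx":0,"dy":-0.6,"dz":0,"spin":0},{"dx":0,"dy":-0.6,"dz":0,"spin":0},{"dx":0,"dy":-0.6,"dz":0,"spin":0}]'
python3 - <<'E'
from h import *
measure()
E
```

```text
time: 3.8
tcp_pos: [493.0, 75.4, 13.0]
ee_rot: [-0.011, 1.0, 0.0, 0.0]
force: [-0.9, 4.1, 3.9]
finger_gap: 0.0
grip_force: 2.3
t 3.8 tcp [493.   75.4  13. ] bay [-163.7   91. ] F [-0.9  4.1  3.9]
scene 757 ctr [-171.6  -36.7] size [257.4  32.1] a(left end deeper +) 2.4
side 117 ctr [-180.3  -26.9] size [265.2  13.1] a(left end deeper +) 2.6
```

```bash
python3 -m inch '[{"dx":0,"dy":-0.8,"dz":0,"spin":0},{"dx":0,"dy":-0.8,"dz":0,"spin":0},{"dx":0,"dy":-0.8,"dz":0,"spin":0},{"dx":0,"dy":-0.6,"dz":0,"spin":0},{"dx":0,"dy":0,"dz":0,"spin":0},{"dx":0,"dy":2,"dz":0,"spin":0},{"dx":0,"dy":3,"dz":0,"spin":0},{"dx":-4,"dy":0,"dz":0,"spin":0},{"dx":-4,"dy":0,"dz":0,"spin":0},{"dx":0,"dy":0,"dz":0,"spin":0}]'
python3 - <<'E'
from h import *
measure()
E
```

```text
time: 4.9
tcp_pos: [405.5, 94.8, 9.5]
ee_rot: [-0.012, 1.0, -0.001, -0.005]
force: [-0.0, -1.2, -0.4]
finger_gap: 0.2
grip_force: 0.0
t 4.9 tcp [405.5  94.8   9.5] bay [-249.8  116. ] F [-0.  -1.2 -0.4]
scene 791 ctr [-173.8  -75.8] size [242.7  32.8] a(left end deeper +) 2.6
side 287 ctr [-174.5  -73.9] size [249.7  29.7] a(left end deeper +) 2.4
```

```bash
python3 -m inch '[{"dx":0.5,"dy":-4,"dz":0,"spin":0},{"dx":0.5,"dy":-4,"dz":0,"spin":0},{"dx":2,"dy":0,"dz":0.3,"spin":0},{"dx":2,"dy":0.1,"dz":0,"spin":0},{"dx":1,"dy":0.1,"dz":0,"spin":0},{"dx":1,"dy":0.1,"dz":0,"spin":0},{"dx":1,"dy":0.1,"dz":0,"spin":0},{"dx":1,"dy":0,"dz":0,"spin":0},{"dx":1,"dy":0,"dz":0,"spin":0},{"dx":0,"dy":0,"dz":0,"spin":0}]'
python3 - <<'E'
from h import *
measure()
E
```

```text
time: 6.0
tcp_pos: [514.4, 19.8, 15.9]
ee_rot: [-0.011, 1.0, 0.0, 0.001]
force: [-0.1, -0.4, -0.4]
finger_gap: -0.2
grip_force: 0.0
t 6.0 tcp [514.4  19.8  15.9] bay [-145.9   34.1] F [-0.1 -0.4 -0.4]
scene 686 ctr [-159.   -76.2] size [235.4  35.6] a(left end deeper +) 20.9
side 151 ctr [-171.7 -108.6] size [157.1  31.1] a(left end deeper +) 19.4
```

```bash
python3 -m inch '[{"dx":-4,"dy":0,"dz":0,"spin":-3},{"dx":-3.4,"dy":0,"dz":0,"spin":-3},{"dx":0,"dy":-4,"dz":0,"spin":-3},{"dx":0,"dy":-4,"dz":-0.4,"spin":-3},{"dx":2,"dy":-2.1,"dz":-0.4,"spin":-3},{"dx":1,"dy":0,"dz":0,"spin":-3},{"dx":0,"dy":0,"dz":0,"spin":0},{"dx":0,"dy":0,"dz":0,"spin":0}]' 0
python3 - <<'E'
from h import *
measure()
E
```

```text
time: 6.9
tcp_pos: [468.2, -81.1, 7.6]
ee_rot: [0.145, 0.989, 0.0, -0.0]
force: [-0.7, -1.0, -0.5]
finger_gap: 42.5
grip_force: 0.0
t 6.9 tcp [468.2 -81.1   7.6] bay [-198.4  -63.6] F [-0.7 -1.  -0.5]
scene 550 ctr [-160.3  -86.2] size [215.6  30.3] a(left end deeper +) 20.8
side 250 ctr [-144.6  -39.9] size [181.2  30.1] a(left end deeper +) 20.5
```

```bash
python3 -m inch '[{"dx":1.2,"dy":-0.36,"dz":0,"spin":0},{"dx":0.7,"dy":-0.2,"dz":0,"spin":0},{"dx":0.8,"dy":-0.25,"dz":0,"spin":0},{"dx":0.8,"dy":-0.25,"dz":0,"spin":0},{"dx":0.8,"dy":-0.25,"dz":0,"spin":0},{"dx":0.8,"dy":-0.25,"dz":0,"spin":0},{"dx":0.8,"dy":-0.24,"dz":0,"spin":0},{"dx":0.8,"dy":-0.24,"dz":0,"spin":0},{"dx":0.6,"dy":-0.18,"dz":0,"spin":0},{"dx":0,"dy":0,"dz":0,"spin":0}]'
python3 - <<'E'
from h import *
measure()
E
```

```text
time: 8.0
tcp_pos: [543.4, -104.3, 7.7]
ee_rot: [0.145, 0.989, -0.0, 0.001]
force: [0.2, -0.4, 1.3]
finger_gap: 42.9
grip_force: 0.0
t 8.0 tcp [ 543.4 -104.3    7.7] bay [-124.8  -91.5] F [ 0.2 -0.4  1.3]
scene 382 ctr [-111.4 -128.5] size [170.1  34.5] a(left end deeper +) 19.9
side 194 ctr [-82.7 -45.4] size [145.8  35.8] a(left end deeper +) 19.1
```

```bash
python3 -m inch '[{"dx":-3,"dy":0.9,"dz":0,"spin":0},{"dx":-4,"dy":0.5,"dz":0,"spin":0},{"dx":0,"dy":-4,"dz":0,"spin":0},{"dx":0,"dy":-4.5,"dz":0,"spin":0},{"dx":0,"dy":-4.5,"dz":0,"spin":0},{"dx":0,"dy":-4,"dz":0,"spin":0},{"dx":0,"dy":0,"dz":0,"spin":0}]' -1
python3 - <<'E'
from h import *
measure()
E
```

```text
time: 8.8
tcp_pos: [472.3, -264.9, 8.6]
ee_rot: [0.148, 0.989, -0.002, 0.002]
force: [0.4, 0.6, 0.6]
finger_gap: -0.1
grip_force: 0.0
t 8.8 tcp [ 472.3 -264.9    8.6] bay [-206.  -247.3] F [0.4 0.6 0.6]
scene 14 ctr [ -31.7 -162.7] size [15.3  8.7] a(left end deeper +) 81.7
side 327 ctr [-98.  -90.7] size [244.   31.3] a(left end deeper +) 21.0
```

```bash
python3 -m inch '[{"dx":3,"dy":0,"dz":0,"spin":0},{"dx":2.4,"dy":1,"dz":0,"spin":0},{"dx":0,"dy":0.9,"dz":0.3,"spin":0},{"dx":0,"dy":0,"dz":0,"spin":0}]'
python3 - <<'E'
from h import *
measure(('side',))
E
```

```text
time: 9.3
tcp_pos: [525.9, -238.2, 10.8]
ee_rot: [0.144, 0.99, 0.0, -0.0]
force: [-0.8, 0.2, -0.0]
finger_gap: -0.0
grip_force: 0.0
t 9.3 tcp [ 525.9 -238.2   10.8] bay [-150.9 -224. ] F [-0.8  0.2 -0. ]
side 337 ctr [-101.8 -102.2] size [264.4  31.7] a(left end deeper +) 20.6
```

```bash
python3 -m inch '[{"dx":0.2,"dy":0.64,"dz":0,"spin":0},{"dx":0.18,"dy":0.57,"dz":0,"spin":0},{"dx":0.18,"dy":0.57,"dz":0,"spin":0},{"dx":0.18,"dy":0.57,"dz":0,"spin":0},{"dx":0.18,"dy":0.57,"dz":0,"spin":0},{"dx":0.18,"dy":0.57,"dz":0,"spin":0},{"dx":0.18,"dy":0.57,"dz":0,"spin":0},{"dx":0.18,"dy":0.57,"dz":0,"spin":0},{"dx":0.18,"dy":0.57,"dz":0,"spin":0},{"dx":0,"dy":0,"dz":0,"spin":0}]'
python3 - <<'E'
from h import *
measure()
E
```

```text
time: 10.35
tcp_pos: [542.6, -187.5, 10.8]
ee_rot: [0.145, 0.989, 0.0, 0.0]
force: [-0.2, -0.1, -0.1]
finger_gap: -0.3
grip_force: 0.0
t 10.35 tcp [ 542.6 -187.5   10.8] bay [-131.  -174.5] F [-0.2 -0.1 -0.1]
scene 68 ctr [-76.8 -18.2] size [70.5 17.8] a(left end deeper +) 30.7
side 349 ctr [-83.5 -58.8] size [263.   33.1] a(left end deeper +) 19.9
```

```bash
python3 -m inch '[{"dx":0.16,"dy":0.54,"dz":0,"spin":0},{"dx":0.16,"dy":0.54,"dz":0,"spin":0},{"dx":0.16,"dy":0.54,"dz":0,"spin":0},{"dx":0.16,"dy":0.54,"dz":0,"spin":0},{"dx":0.16,"dy":0.54,"dz":0,"spin":0},{"dx":0.16,"dy":0.54,"dz":0,"spin":0},{"dx":0.16,"dy":0.54,"dz":0,"spin":0},{"dx":0.16,"dy":0.54,"dz":0,"spin":0},{"dx":0,"dy":0,"dz":0,"spin":0}]'
python3 - <<'E'
from h import *
import cv2
measure()
p=np.load('mscene.npz')['p'][130:250,190:350,::-1];cv2.imwrite('pics/s1.png',cv2.resize(p,(800,600),interpolation=cv2.INTER_CUBIC))
p=np.load('mside.npz')['p'][150:270,190:350,::-1];cv2.imwrite('pics/s2.png',cv2.resize(p,(800,600),interpolation=cv2.INTER_CUBIC))
E
```

```text
time: 11.35
tcp_pos: [555.4, -144.3, 10.8]
ee_rot: [0.145, 0.989, 0.001, 0.0]
force: [0.4, -0.1, 0.0]
finger_gap: -0.1
grip_force: 0.0
t 11.35 tcp [ 555.4 -144.3   10.8] bay [-115.5 -132.2] F [ 0.4 -0.1  0. ]
scene 63 ctr [-51.7  37.1] size [68.2 17.5] a(left end deeper +) 20.9
side 392 ctr [-66.8 -17.4] size [263.6  34. ] a(left end deeper +) 21.1
```

View pics/s2.png

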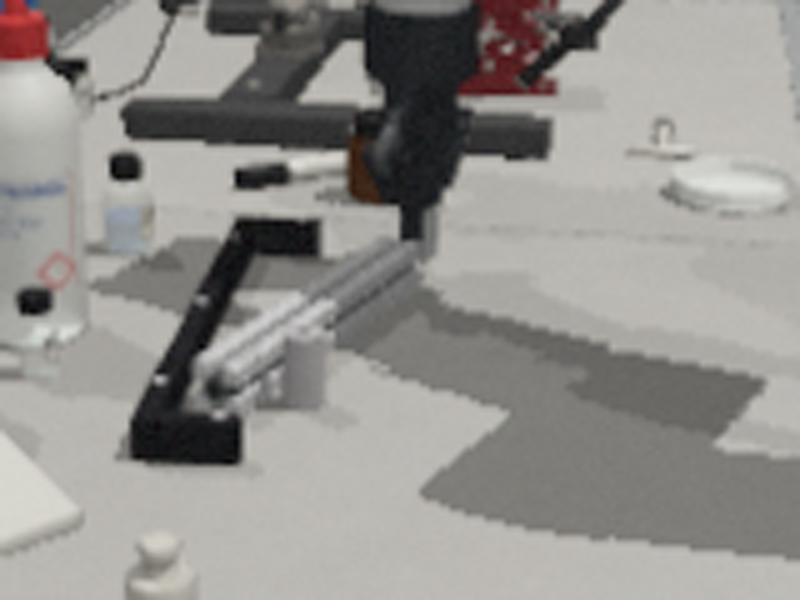

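The left end is now behind the post: the bar end is at (210,385) and the post at (305,365) in the crop. Next I swing the right end in.

```bash
python3 -m inch '[{"dx":-0.6,"dy":-2,"dz":0,"spin":0},{"dx":-4,"dy":0,"dz":0,"spin":0},{"dx":0,"dy":3,"dz":0,"spin":0},{"dx":1.3,"dy":2.4,"dz":0,"spin":3},{"dx":1,"dy":0,"dz":0,"spin":3},{"dx":0.8,"dy":0,"dz":0,"spin":2},{"dx":0.8,"dy":0,"dz":0,"spin":2},{"dx":0.8,"dy":0,"dz":0,"spin":2},{"dx":0.8,"dy":0,"dz":0,"spin":2},{"dx":0,"dy":0,"dz":0,"spin":0}]'
python3 - <<'E'
from h import *
measure()
E
```

```text
time: 12.45
tcp_pos: [564.5, -111.2, 10.5]
ee_rot: [0.024, 1.0, 0.0, 0.0]
force: [0.6, 0.2, 0.2]
finger_gap: -0.2
grip_force: 0.0
t 12.45 tcp [ 564.5 -111.2   10.5] bay [-104.2  -99.8] F [0.6 0.2 0.2]
scene 66 ctr [-37.8  79. ] size [69.4 18.9] a(left end deeper +) 15.5
side 360 ctr [-54.5  -4.9] size [241.7  33.6] a(left end deeper +) 13.9
```

```bash
python3 -m inch '[{"dx":0.8,"dy":0,"dz":0,"spin":0},{"dx":0.8,"dy":0,"dz":0,"spin":2},{"dx":0.8,"dy":0,"dz":0,"spin":0},{"dx":0.8,"dy":0.1,"dz":0,"spin":0},{"dx":0.6,"dy":0.1,"dz":0,"spin":0},{"dx":0.6,"dy":0.1,"dz":0,"spin":0},{"dx":0,"dy":0,"dz":0,"spin":0}]'
python3 - <<'E'
from h import *
measure()
E
```

```text
time: 13.25
tcp_pos: [609.1, -108.1, 10.8]
ee_rot: [0.006, 1.0, 0.0, 0.001]
force: [-0.0, -1.0, 0.1]
finger_gap: -0.0
grip_force: 0.0
t 13.25 tcp [ 609.1 -108.1   10.8] bay [-59.6 -99.5] F [-0.  -1.   0.1]
scene 283 ctr [-35.2  41.8] size [ 32.4 148.6] a(left end deeper +) -0.4
side 329 ctr [-36.2  -0.2] size [ 34.1 243.6] a(left end deeper +) -0.4
```

```bash
python3 -m inch '[{"dx":-3.6,"dy":0,"dz":0,"spin":3},{"dx":0,"dy":5,"dz":0,"spin":0},{"dx":0,"dy":4.7,"dz":0,"spin":0},{"dx":1,"dy":0,"dz":0,"spin":0},{"dx":1,"dy":0.1,"dz":0,"spin":0},{"dx":0.6,"dy":0,"dz":0,"spin":0},{"dx":0.6,"dy":0.1,"dz":0,"spin":0},{"dx":0.6,"dy":0,"dz":0,"spin":0},{"dx":0.5,"dy":0,"dz":0,"spin":0},{"dx":0,"dy":0,"dz":0,"spin":0}]' 0
python3 - <<'E'
from h import *
measure()
E
```

```text
time: 14.35
tcp_pos: [616.0, -10.1, 10.6]
ee_rot: [-0.02, 1.0, -0.0, 0.001]
force: [-0.1, -0.0, 0.1]
finger_gap: 42.9
grip_force: 0.0
t 14.35 tcp [616.  -10.1  10.6] bay [-46.4  -2.1] F [-0.1 -0.   0.1]
scene 280 ctr [-19.2 -74.9] size [99.9 36.5] a(left end deeper +) 2.2
side 266 ctr [-19.3  18.8] size [203.9  39.3] a(left end deeper +) 0.7
```

```bash
python3 -m inch '[{"dx":0.2,"dy":0,"dz":0,"spin":0},{"dx":0.15,"dy":0,"dz":0,"spin":0},{"dx":0,"dy":0,"dz":0,"spin":0}]'; python3 -m inch '[{"dx":0.1,"dy":0,"dz":0,"spin":0},{"dx":0,"dy":0,"dz":0,"spin":0}]';python3 -m inch '[{"dx":0.1,"dy":0,"dz":0,"spin":0},{"dx":0,"dy":0,"dz":0,"spin":0}]'
```

```text
time: 14.75
tcp_pos: [618.1, -9.6, 10.5]
ee_rot: [-0.02, 1.0, -0.0, -0.001]
force: [-3.0, 0.1, 0.7]
finger_gap: 43.0
grip_force: 1.4
time: 14.95
tcp_pos: [619.1, -9.7, 10.6]
ee_rot: [-0.02, 1.0, -0.0, -0.0]
force: [-2.7, -1.8, 1.2]
finger_gap: 42.9
grip_force: 2.0
time: 15.15
tcp_pos: [620.1, -9.8, 10.6]
ee_rot: [-0.02, 1.0, -0.0, -0.001]
force: [-4.7, -1.5, 1.9]
finger_gap: 42.4
grip_force: 2.3
```

```bash
for i in 1; do python3 -m inch '[{"dx":0.1,"dy":0,"dz":0,"spin":0},{"dx":0,"dy":0,"dz":0,"spin":0}]' | grep -E 'tcp|force'; python3 -m inch '[{"dx":0.1,"dy":0,"dz":0,"spin":0},{"dx":0,"dy":0,"dz":0,"spin":0}]'| grep -E 'tcp|force'; done
python3 -m inch '[{"dx":-3,"dy":0,"dz":0,"spin":0},{"dx":-4,"dy":0,"dz":0,"spin":0},{"dx":-3,"dy":0,"dz":2,"spin":0},{"dx":-4.5,"dy":0,"dz":2,"spin":0},{"dx":-4.5,"dy":0,"dz":2,"spin":0},{"dx":-4,"dy":0,"dz":2,"spin":0},{"dx":0,"dy":0,"dz":0,"spin":0}]' -1
python3 - <<'E'
from h import *
import cv2
measure()
p=np.load('mscene.npz')['p'][135:240,215:355,::-1];cv2.imwrite('pics/f1.png',cv2.resize(p,(800,600),interpolation=cv2.INTER_CUBIC))
E
```

```text
tcp_pos: [620.1, -9.8, 10.5]
force: [-7.1, -1.7, 3.8]
grip_force: 3.7
tcp_pos: [620.1, -9.8, 10.6]
force: [-10.2, -2.4, 5.5]
grip_force: 5.1
time: 16.25
tcp_pos: [392.2, -9.1, 94.2]
ee_rot: [-0.02, 1.0, -0.0, 0.005]
force: [0.8, 0.9, 0.5]
finger_gap: 0.1
grip_force: 0.0
t 16.25 tcp [392.2  -9.1  94.2] bay [-269.7   13.1] F [0.8 0.9 0.5]
scene 675 ctr [-15.7  -0.9] size [248.   34.7] a(left end deeper +) 0.2
side 358 ctr [-14.5   1.8] size [248.   32.7] a(left end deeper +) 0.0
```

View pics/f1.png

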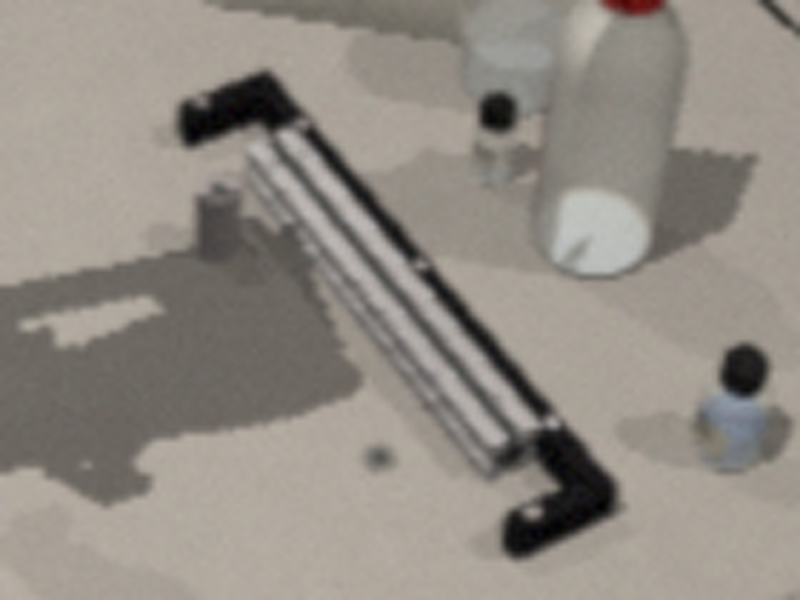

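The profile lies flat and flush along the back rail, from (265,140) to (510,455). It is between the end rails and behind the post at (215,220), and the robot is clear.

```bash
python3 -m inch '[{"dx":0,"dy":0,"dz":4,"spin":0},{"dx":0,"dy":0,"dz":4,"spin":0},{"dx":0,"dy":0,"dz":0,"spin":0},{"dx":0,"dy":0,"dz":0,"spin":0}]' && python3 -c "
from plant import r
print(r.hand_in())"
```

```text
time: 16.75
tcp_pos: [394.6, -9.5, 171.2]
ee_rot: [-0.02, 1.0, 0.0, 0.001]
force: [0.1, 0.6, -1.6]
finger_gap: -0.1
grip_force: 0.0
the job is handed in; nothing more can be done
None
```

The profile is parked in its bay, behind the post and flush along the back rail (within about 1 mm and 0.2° by the cameras); the arm is clear and the job was handed in at about 17 s.

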